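# Check a spacer's length on the sprung slide gauge and sort it

## Task

Check the wooden spacer that lies on the blue mat: draw the gauge's sprung slide out until its pointer stands at the yellow mark and leave it caught there, lay the spacer in the opening, let go, and press the orange pad so that the jaw springs shut on the spacer. Read the pointer, then lift the spacer out and lay it flat in the tray of that colour: the green one if the pointer stood in the green band, the red one if it stood in the red band. Finish with the slide sprung fully home; leave the spacer on the grey mat, the tape roll, the sanding block and the brick-red paint bottle where they are.

Things in the scene. Friction and masses are not known exactly. Their poses are not given: they have to be found in the camera images.
- gauge: fixed spring-loaded length gauge, grey base plate 262 x 72 x 12 mm. Origin on its underside, on the centre line, straight below the face of the fixed jaw; x is the way the slide is drawn out, z up; plate spans x -30 to 232 mm, y -36 to 36. Behind the moving jaw a pawl on two cheeks (x 159 to 181, to z = 38 mm) catches the slide's ratchet teeth
- bed (a point): point on the gauge's plate (12 mm above the worktop) at the foot of the fixed jaw's face (gauge x = y = 0). A spacer lies here on the bare plate, length along the gauge's x, centred on y = 0, between this face and the moving jaw's face at x = 40 mm + slide value. Both jaws are 22 mm long, 30 wide, tops 37 mm above the worktop
- mark (a point): the yellow mark on the white scale along the plate's +y side. The slide's black pointer runs over the scale: green band at slide values 0.0175 to 0.023, red band 0.023 to 0.0295, yellow mark at 0.040
- gauge_slide (a joint): slide, m: 0 = sprung home, grows as it is drawn along the gauge's x, stop at 0.058. Its spring pulls home with 6 N at 0, 12 N at 0.040; damped. Ratchet teeth catch it when let go at 0.030, 0.040 (yellow mark) and 0.050: draw it 3 to 7 mm beyond the mark, let go, it drops back to 0.040. Below 0.030 nothing catches it. On a spacer of length L it stops at L - 0.040
- slide_tab (a point): centre of the top of the black upright grip tab on the slide: 12 mm thick along the gauge's x, 20 mm wide along its y, rising from z = 36 to 72 mm above the worktop; moves with the slide (x = 52 mm + slide value in the gauge frame)
- release_pad (a point): centre of the top of the orange release pad (26 x 30 mm, 40 mm above the worktop, at x = 211 mm in the gauge frame). Pressing it straight down 5 to 6 mm, with about 5 N (stop at 6.5 mm), lifts the pawl and frees the slide; keep it down about half a second. It springs up again
- spacer_a: loose pine spacer block, 60 mm long (its x axis) x 24 wide (y) x 30 high (z), an 8 mm hole down through the middle, 40 g; origin at the centre of its underside. It starts flat (z up) on one of the two mats.
- spacer_b: loose pine spacer block, 66 mm long (its x axis) x 24 wide (y) x 30 high (z), an 8 mm hole down through the middle, 40 g; origin at the centre of its underside. It starts flat (z up) on one of the two mats.
- blue_mat: fixed blue mat, 100 x 90 x 2 mm, origin at the centre of its underside; the spacer to be checked lies near its centre
- grey_mat: fixed grey mat, 100 x 70 x 2 mm, origin at the centre of its underside; the spacer on it is to be left alone
- green_tray: fixed green open tray, 120 x 120 x 30 mm outside, walls and floor 4 mm; origin at the centre of its underside
- red_tray: fixed red open tray, same shape as the green one; origin at the centre of its underside. The two trays swap places
- tape_1: loose roll of masking tape lying flat, 104 mm wide, 25 high; bystander
- sanding_block: loose brown sanding block, 57 x 101 x 27 mm; bystander near the front edge
- paint_brick: loose small paint bottle, brick red, 38 mm wide, 66 high; bystander behind the gauge
Mind the look-alikes: they are no part of the job. Leave any turquoise look-alike of the spacer_a alone.

How it is judged:
By the outcome, as a careful person would: the job done as asked, in the order asked, and still so for the second after the job is handed in, with the robot touching nothing.
It also fails if it takes over 64 s, if anything falls off the work surface, if the arm or the gripper's body presses on something with over 40 N, if the wrist force passes 120 N, or if a joint passes its speed limit or range.

## Robot

A 6-joint arm with a two-finger parallel gripper is mounted at the origin on a cart in front of the work surface, level with it; the furniture and walls round the work are solid. World frame = base frame: x ahead of the robot, y to its left, z up, the work surface at z = 0. Lengths are in m, angles in rad, forces in N, time in s.
With the tool pointing down it reaches from about 0.35 to 0.85 m from the base axis. Payload 8.1 kg.
Tool frame: the origin (TCP) lies between the finger pads; the fingertips stand 14 mm ahead of it and the grasp point (between the pads) lies 5 mm behind it; z points along the fingers, y is the line along which they close (so a half turn about z gives the same grasp; the last joint's range is limited). The gripper opens to 93 mm and grips with 3 to 60 N. Pads are 15 mm wide; open, the fingers measure 128 mm over their backs; the gripper's body (75 mm by 188 mm) begins 65 mm behind the grasp point.
Start: joints at [-1.264, 0.13, 1.488, -0, 1.523, -0.085], TCP at [0.229, -0.555, 0.233] pointing down, gripper open.
Joint ranges: [-2.96, 2.96], [-0.89, 2.26], [0.02, 2.5], [-1.34, 4.48], [0, 2.73], [-2.66, 2.66]. Speed limits (rad/s): [2.39, 2.39, 2.79, 3.14, 3.14, 3.14].

## Interface

Orientations are given as a rotation vector (axis times angle).
In Python, from plant import robot gives the robot as it stands.
- The arm moves only by the tool arm_command, never from a script. Its argument "targets" is a list of rows, each an object of numbers: "x", "y", "z": the shift along the world's x, y, z in units of 500 mm (1.0 is 500 mm); "rx", "ry", "rz": the turn, a rotation vector about the world's x, y, z in units of 2 rad (1.0 is 2 rad); "claw": the closure in counts, from 0 (fully open) to 255 (shut). In form: [{"x": .., "y": .., "z": .., "rx": .., "ry": .., "rz": .., "claw": ..}, ...]. A call has 1 to 10 rows; each row is the pose to reach, as a shift and turn from the pose commanded when the call began; what a row does not reach only later rows make up. A row lasts 1/12 s, in which the tool goes at most 41.7 mm and 7.16 degrees, less where a joint would pass 70% of its speed; a pose out of reach is approached as far as the arm can. A call with a number of a shift or a turn outside -1 to 1 is refused whole. A call with a gripper value outside its range is refused whole. The fingers move at their own pace and stop on an object; "squeeze" is the grip in N (left out, the last holds). Time passes only in rows, so rows that repeat a pose let the fingers close. It gives the time, the measured TCP pose, the force, the opening and the grip force at its end, in the units of the state.
- robot.read_state(): the state, without advancing time (a new reading comes with each control period).
- robot.read_camera(name): name is "scene" or "top"; returns (picture, depth): 400x640x3 uint8, red, green, blue; 400x640 float32, m along the optical axis (not along the pixel's ray), 0 where there is no reading.
- robot.get_calibration(name): a dict with "intrinsics" (3x3 intrinsics, pixels), "dist" ([k1, k2, p1, p2, k3] as OpenCV has them; the pictures are not rectified), "origin" and "orientation" of the camera in the world. Camera axes: x right, y up, looking along -z (the intrinsics and any distortion apply to the point x, -y, -z); pixel columns grow to the right and rows downward; lengths in m; the calibration is good to about 2 mm. A picture is of the moment at which its call begins. get_calibration takes no time and is no camera call.
- robot.close_job(): hands the job in; it is judged then, once.
The state is a dict: "t": time; "q": joint angles; "dq": joint speeds; "joint_torque": joint torques, N m; "tool_pos": TCP position; "orientation": TCP orientation; "force": force on the tool from outside, world axes, zero at the start; "wrist_torque": the same for the moment, N m; "opening": finger opening in m; "gripper_force": force on a finger pad.
Only numpy, scipy, OpenCV 4.12 (cv2) and the standard library are available. Lean on these libraries where they do the work, as an engineer would, in place of code of your own. Each camera call takes 0.05 s, during which the arm holds its last target. There are 200 camera calls.

## Working session

There is one attempt and no reset: what is moved stays moved. The work goes in short steps, Python scripts to look and compute and a tool call to move; the robot and the scene stay as the last step left them, time stands still between calls to the robot, and variables do not carry over. Pictures are saved under pics/ and viewed, at most 10 in all, crops included, and the job is handed in when it is done.

Besides the shell and the picture viewer there is one more tool, called after "Request:" as name([rows], argument=value, ...), one row to a line, values as JSON. arm_command: Moves the arm, as the interface text tells. Shifts and turns lie within -1 to 1; 1 stands for 500 mm of shift or 2 rad of turn. Its arguments: {"type":"object","properties":{"targets":{"type":"array","items":{"type":"object","properties":{"x":{"type":"number","minimum":-1,"maximum":1},"y":{"type":"number","minimum":-1,"maximum":1},"z":{"type":"number","minimum":-1,"maximum":1},"rx":{"type":"number","minimum":-1,"maximum":1},"ry":{"type":"number","minimum":-1,"maximum":1},"rz":{"type":"number","minimum":-1,"maximum":1},"claw":{"type":"number"}}}},"squeeze":{"type":"number"}},"required":["targets"]}

```bash
mkdir -p pics; cat > h.py <<'E'
import numpy as np, cv2
from plant import robot
def cal(n):
    c=robot.get_calibration(n); K=np.array(c["intrinsics"],float); d=np.array(c["dist"],float); o=np.array(c["origin"],float)
    R=np.array(c["orientation"],float)
    if R.shape!=(3,3): R=cv2.Rodrigues(R)[0]
    return K,d,o,R
def ray(n,uv):
    K,d,o,R=cal(n); p=cv2.undistortPoints(np.array(uv,float).reshape(-1,1,2),K,d).reshape(-1,2)
    return o,np.c_[p[:,0],-p[:,1],-np.ones(len(p))]@R.T
def onplane(n,uv,z):
    o,v=ray(n,uv); return o+v*((z-o[2])/v[:,2])[:,None]
def proj(n,P):
    K,d,o,R=cal(n); c=(np.array(P,float).reshape(-1,3)-o)@R; c=c*[1,-1,-1]
    return cv2.projectPoints(c,np.zeros(3),np.zeros(3),K,d)[0].reshape(-1,2)
def shot(n,name):
    im,dp=robot.read_camera(n); cv2.imwrite(f"pics/{name}.png",im[:,:,::-1]); np.save(f"pics/{name}.npy",dp); return im,dp
E
python3 - <<'E'
from h import *
for n in("scene","top"):
    shot(n,n+"0"); print(robot.get_calibration(n))
print(robot.read_state())
E
```

```text
{'intrinsics': array([[454.27597951,   0.        , 324.18384663],
       [  0.        , 454.27597951, 186.82768085],
       [  0.        ,   0.        ,   1.        ]]), 'dist': array([-0.03565213,  0.        ,  0.        ,  0.        ,  0.        ]), 'origin': array([-0.11292241, -1.24876512,  0.85475294]), 'orientation': array([ 0.98763942, -0.29433284, -0.52238728])}
{'intrinsics': array([[399.3702493 ,   0.        , 318.39465039],
       [  0.        , 399.3702493 , 195.62891631],
       [  0.        ,   0.        ,   1.        ]]), 'dist': array([-0.02349437,  0.        ,  0.        ,  0.        ,  0.        ]), 'origin': array([ 0.35346822, -0.2025048 ,  1.49359168]), 'orientation': array([ 0.12689995, -0.10288016, -1.58012442])}
{'t': 0.1, 'q': array([-1.26439258e+00,  1.31099104e-01,  1.48916117e+00, -2.55136113e-05,
        1.52304606e+00, -8.54487025e-02]), 'dq': array([ 8.43882471e-05, -5.00521823e-04, -1.86858677e-03,  7.03259594e-05,
        3.78244295e-04,  1.12765375e-03]), 'joint_torque': array([ 2.73825863e-03, -5.61344182e+01, -4.93095338e+01,  7.71882338e-02,
        2.93158286e-02, -9.64073843e-05]), 'tool_pos': array([ 0.22897263, -0.55404421,  0.23168937]), 'orientation': array([-3.07981872e+00, -6.11260805e-01,  3.36385646e-04]), 'force': array([ 0.15389725,  0.2808745 , -0.13000947]), 'wrist_torque': array([-0.02004012,  0.00838055,  0.03176205]), 'gripper_force': 0.0, 'opening': 0.09309831063880451}
```

View pics/top0.png

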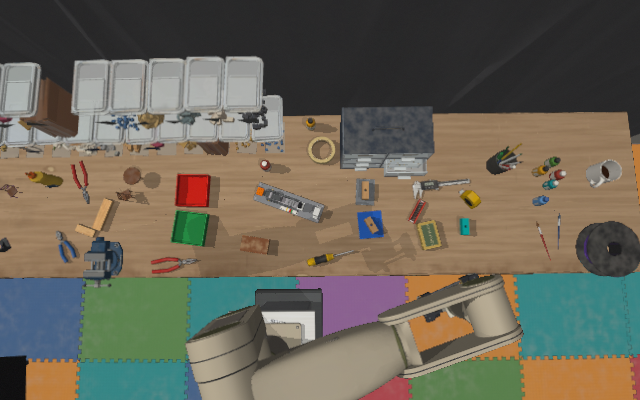

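View pics/scene0.png

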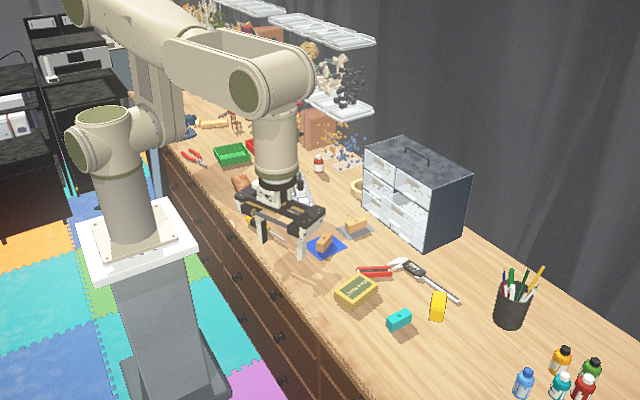

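The top view shows the red tray at (193,191), the green tray at (190,228) and the gauge at (290,202) with its orange pad at (261,190). Two pine blocks are candidates: (371,224) on the blue mat and (366,191) on the grey mat. A turquoise look-alike is at (465,226). The one I want is at (371,224), because it lies on the blue mat. I'll confirm with an enlarged crop.

```bash
python3 - <<'E'
from h import *
im=cv2.imread("pics/top0.png"); c=cv2.resize(im[165:255,245:400],None,fx=5,fy=5,interpolation=cv2.INTER_CUBIC); cv2.imwrite("pics/c0.png",c)
hsv=cv2.cvtColor(im,cv2.COLOR_BGR2HSV); H,S,V=[hsv[...,i].astype(int) for i in range(3)]
dp=np.load("pics/top0.npy")
def comp(name,m,box,z):
    x0,y0,x1,y1=box; mm=np.zeros_like(m,np.uint8); mm[y0:y1,x0:x1]=m[y0:y1,x0:x1]
    n,l,s,ce=cv2.connectedComponentsWithStats(mm); k=1+s[1:,4].argmax(); mk=(l==k).astype(np.uint8)
    cn=max(cv2.findContours(mk,0,1)[0],key=len); hull=onplane("top",cn.reshape(-1,2),z)[:,:2].astype(np.float32)
    r=cv2.minAreaRect(hull); b=cv2.boxPoints(r)
    P=onplane("top",[ce[k]],z)[0]
    print(name,s[k],ce[k].round(1),"cent",P.round(4),"rect",np.round(r[0],4),np.round(r[1],4),round(r[2],1)); print("   corners",b.round(3).tolist())
comp("spacer",(H>8)&(H<22)&(S>70)&(V>80),(357,208,386,240),.032)
comp("blue",(H>100)&(H<125)&(S>120),(350,200,390,245),.002)
comp("orange",(H>5)&(H<16)&(S>180)&(V>150),(250,180,275,200),.040)
comp("red",((H<6)|(H>174))&(S>150),(170,165,220,212),.030)
comp("green",(H>45)&(H<80)&(S>120),(165,205,220,250),.030)
E
```

```text
spacer [357 208  29  32 201] [376.5 219.1] cent [ 0.4787 -0.3932  0.032 ] rect [ 0.4633 -0.3734] [0.103  0.1134] 89.2
   corners [[0.4059999883174896, -0.42399999499320984], [0.5189999938011169, -0.4259999990463257], [0.5210000276565552, -0.3230000138282776], [0.40700000524520874, -0.32100000977516174]]
blue [357 211  27  28 481] [369.7 224.2] cent [ 0.4626 -0.3711  0.002 ] rect [ 0.4626 -0.372 ] [0.0979 0.088 ] 4.4
   corners [[0.4099999964237213, -0.3319999873638153], [0.4169999957084656, -0.41999998688697815], [0.5149999856948853, -0.41200000047683716], [0.5080000162124634, -0.3240000009536743]]
orange [256 187   8   9  49] [259.6 191. ] cent [0.5877 0.0358 0.04  ] rect [0.5876 0.0356] [0.0237 0.027 ] 70.7
   corners [[0.5709999799728394, 0.028999999165534973], [0.5960000157356262, 0.019999999552965164], [0.6039999723434448, 0.041999999433755875], [0.5789999961853027, 0.050999999046325684]]
red [ 175  174   36   33 1098] [192.4 190. ] cent [0.5965 0.2899 0.03  ] rect [0.5969 0.2902] [0.1294 0.1213] 89.1
   corners [[0.5350000262260437, 0.22599999606609344], [0.6570000052452087, 0.22499999403953552], [0.6589999794960022, 0.3540000021457672], [0.5370000004768372, 0.35600000619888306]]
green [ 171  210   38   36 1064] [189.7 227.9] cent [0.4549 0.2949 0.03  ] rect [0.4555 0.2952] [0.1237 0.1183] 82.0
   corners [[0.3880000114440918, 0.24199999868869781], [0.5049999952316284, 0.22599999606609344], [0.5230000019073486, 0.3479999899864197], [0.4050000011920929, 0.36500000953674316]]
```

View pics/c0.png

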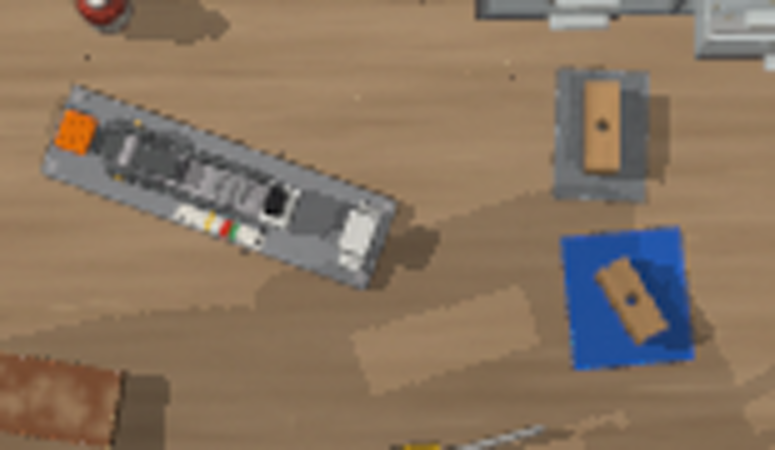

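The crop confirms one pine block with a hole on the blue mat, hole at crop (631,298). The other block is on the grey mat at crop (602,125). On the gauge, the fixed jaw is at crop (355,235), the tab at (276,200) and the orange pad at (76,132).

```bash
python3 - <<'E'
from h import *
def cp(a): return (np.array(a,float)+.5)/5-.5+[245,165]
def pl(a,z): return onplane("top",cp(a),z)[:,:2]
g=pl([(75,86),(400,200),(366,290),(42,172)],.012)
print("plate",g.round(4).tolist(),[np.linalg.norm(g[i]-g[(i+1)%4]).round(4) for i in range(4)])
pad=pl([(76,132)],.04)[0]; tab=pl([(276,199)],.072)[0]
c=g.mean(0); ex=(g[0]-g[1])+(g[3]-g[2]); ex/=np.linalg.norm(ex); ey=np.array([-ex[1],ex[0]])
print("ang",np.degrees(np.arctan2(ex[1],ex[0])),"pad-c",(pad-c)@ex,(pad-c)@ey,"exp 110,0; tab",(tab-c)@ex,(tab-c)@ey,"exp -49")
o=c-0.101*ex; print("origin",o,"ex",ex,"tab",o+.052*ex,tab,"pad",o+.211*ex,pad)
s=pl([(597,272),(626,256),(668,325),(640,346)],.032); hole=pl([(631,298)],.032)[0]
print("spacer",s.mean(0),hole,[np.linalg.norm(s[i]-s[(i+1)%4]).round(4) for i in range(4)])
d=(s[2]-s[1])+(s[3]-s[0]); print("len dir",np.degrees(np.arctan2(d[1],d[0])))
# plate by depth/colour: bottle, others
print("bottle",onplane("top",[(265,164)],.066),"tape",onplane("top",[(321,150)],.025))
R=cv2.Rodrigues(robot.read_state()["orientation"])[0]; print(R.round(3))
E
```

```text
plate [[0.6274, 0.0406], [0.5374, -0.2039], [0.4704, -0.1777], [0.5621, 0.0648]] [np.float64(0.2606), np.float64(0.0719), np.float64(0.2593), np.float64(0.0697)]
ang 69.52924346371667 pad-c 0.1108155390582585 0.00041127327667086274 exp 110,0; tab -0.04901849481291798 0.0003776516881211066 exp -49
origin [ 0.51400173 -0.16366486] ex [0.34972926 0.93685081] tab [ 0.53218765 -0.11494861] [ 0.53182738 -0.11483387] pad [0.58779461 0.03401066] [0.58769452 0.03491854]
spacer [ 0.45924437 -0.37294634] [ 0.4604679  -0.37173753] [np.float64(0.0244), np.float64(0.0586), np.float64(0.0257), np.float64(0.0621)]
len dir -150.77743525747317
bottle [[0.68348926 0.0125904  0.066     ]] tape [[ 0.74391634 -0.19307943  0.025     ]]
[[ 0.924  0.382 -0.001]
 [ 0.382 -0.924  0.002]
 [ 0.    -0.002 -1.   ]]
```

The geometry agrees with the sizes given: plate 260 x 71 mm, and pad and tab within 1 mm of where they should be. I'll move above the tab with the tool's y along the gauge's y.

Request:
arm_command([
  {"x": 0.3, "y": 0.44, "z": 0, "rz": 0.41, "claw": 118},
  {"x": 0.3, "y": 0.44, "z": 0, "rz": 0.41, "claw": 118},
  {"x": 0.3, "y": 0.44, "z": 0, "rz": 0.41, "claw": 118},
  {"x": 0.3, "y": 0.44, "z": 0, "rz": 0.41, "claw": 118},
  {"x": 0.3, "y": 0.44, "z": 0, "rz": 0.41, "claw": 118},
  {"x": 0.3, "y": 0.44, "z": 0, "rz": 0.41, "claw": 118},
  {"x": 0.3, "y": 0.44, "z": 0, "rz": 0.41, "claw": 118},
  {"x": 0.3, "y": 0.44, "z": 0, "rz": 0.41, "claw": 118},
  {"x": 0.3, "y": 0.44, "z": 0, "rz": 0.41, "claw": 118},
])

```text
schema error: expected keys x, y, z, rx, ry, rz, claw
```

Request:
arm_command([
  {"x": 0.3, "y": 0.44, "z": -0.2, "claw": 118},
  {"x": 0.3, "y": 0.44, "z": -0.2, "claw": 118},
  {"x": 0.3, "y": 0.44, "z": -0.2, "claw": 118},
  {"x": 0.3, "y": 0.44, "z": -0.2, "claw": 118},
  {"x": 0.3, "y": 0.44, "z": -0.2, "claw": 118},
  {"x": 0.3, "y": 0.44, "z": -0.2, "claw": 118},
  {"x": 0.3, "y": 0.44, "z": -0.2, "claw": 118},
  {"x": 0.3, "y": 0.44, "z": -0.2, "claw": 118},
  {"x": 0.3, "y": 0.44, "z": -0.2, "claw": 118},
  {"x": 0.3, "y": 0.44, "z": -0.2, "claw": 118},
])

```text
schema error: expected keys x, y, z, rx, ry, rz, claw
```

All the keys are needed in every row.

Request:
arm_command([
  {"x": 0.3, "y": 0.44, "z": 0, "rx": 0, "ry": 0, "rz": 0.41, "claw": 118},
  {"x": 0.3, "y": 0.44, "z": 0, "rx": 0, "ry": 0, "rz": 0.41, "claw": 118},
  {"x": 0.3, "y": 0.44, "z": 0, "rx": 0, "ry": 0, "rz": 0.41, "claw": 118},
  {"x": 0.3, "y": 0.44, "z": 0, "rx": 0, "ry": 0, "rz": 0.41, "claw": 118},
  {"x": 0.3, "y": 0.44, "z": 0, "rx": 0, "ry": 0, "rz": 0.41, "claw": 118},
  {"x": 0.3, "y": 0.44, "z": 0, "rx": 0, "ry": 0, "rz": 0.41, "claw": 118},
  {"x": 0.3, "y": 0.44, "z": 0, "rx": 0, "ry": 0, "rz": 0.41, "claw": 118},
  {"x": 0.3, "y": 0.44, "z": 0, "rx": 0, "ry": 0, "rz": 0.41, "claw": 118},
])

```text
t: 0.77
tool_pos: [0.381, -0.3312, 0.2324]
orientation: [-2.574, -1.8, -0.002]
force: [0.0, 0.6, 0.9]
opening: 0.0502
gripper_force: 0.0
```

Request:
arm_command([
  {"x": 0.3, "y": 0.44, "z": -0.2, "rx": 0, "ry": 0, "rz": 0, "claw": 118},
  {"x": 0.3, "y": 0.44, "z": -0.2, "rx": 0, "ry": 0, "rz": 0, "claw": 118},
  {"x": 0.3, "y": 0.44, "z": -0.2, "rx": 0, "ry": 0, "rz": 0, "claw": 118},
  {"x": 0.3, "y": 0.44, "z": -0.2, "rx": 0, "ry": 0, "rz": 0, "claw": 118},
  {"x": 0.3, "y": 0.44, "z": -0.2, "rx": 0, "ry": 0, "rz": 0, "claw": 118},
  {"x": 0.3, "y": 0.44, "z": -0.2, "rx": 0, "ry": 0, "rz": 0, "claw": 118},
  {"x": 0.3, "y": 0.44, "z": -0.2, "rx": 0, "ry": 0, "rz": 0, "claw": 118},
  {"x": 0.3, "y": 0.44, "z": -0.2, "rx": 0, "ry": 0, "rz": 0, "claw": 118},
  {"x": 0.3, "y": 0.44, "z": -0.2, "rx": 0, "ry": 0, "rz": 0, "claw": 118},
  {"x": 0.3, "y": 0.44, "z": -0.2, "rx": 0, "ry": 0, "rz": 0, "claw": 118},
])

```text
t: 1.6
tool_pos: [0.5288, -0.1155, 0.1324]
orientation: [-2.583, -1.788, 0.002]
force: [-0.1, -0.3, 0.3]
opening: 0.0501
gripper_force: 0.0
```

Request:
arm_command([
  {"x": 0.006, "y": 0, "z": -0.08, "rx": 0, "ry": 0, "rz": 0, "claw": 118},
  {"x": 0.006, "y": 0, "z": -0.15, "rx": 0, "ry": 0, "rz": 0, "claw": 118},
  {"x": 0.006, "y": 0, "z": -0.15, "rx": 0, "ry": 0, "rz": 0, "claw": 118},
  {"x": 0.006, "y": 0, "z": -0.15, "rx": 0, "ry": 0, "rz": 0, "claw": 118},
])

```text
t: 1.93
tool_pos: [0.5299, -0.1155, 0.0565]
orientation: [-2.582, -1.784, 0.005]
force: [0.1, 0.8, 1.1]
opening: 0.0499
gripper_force: 0.0
```

Request:
arm_command([
  {"x": 0, "y": 0, "z": 0, "rx": 0, "ry": 0, "rz": 0, "claw": 255},
  {"x": 0, "y": 0, "z": 0, "rx": 0, "ry": 0, "rz": 0, "claw": 255},
  {"x": 0, "y": 0, "z": 0, "rx": 0, "ry": 0, "rz": 0, "claw": 255},
  {"x": 0, "y": 0, "z": 0, "rx": 0, "ry": 0, "rz": 0, "claw": 255},
  {"x": 0, "y": 0, "z": 0, "rx": 0, "ry": 0, "rz": 0, "claw": 255},
  {"x": 0, "y": 0, "z": 0, "rx": 0, "ry": 0, "rz": 0, "claw": 255},
], squeeze=40)

```text
t: 2.43
tool_pos: [0.5301, -0.1139, 0.0587]
orientation: [-2.579, -1.788, 0.005]
force: [-16.7, 4.5, 15.8]
opening: 0.0194
gripper_force: 40.0
```

Request:
arm_command([
  {"x": 0.0, "y": 0.01, "z": 0.004, "rx": 0, "ry": 0, "rz": 0, "claw": 255},
  {"x": 0.006, "y": 0.025, "z": 0.005, "rx": 0, "ry": 0, "rz": 0, "claw": 255},
  {"x": 0.012, "y": 0.041, "z": 0.005, "rx": 0, "ry": 0, "rz": 0, "claw": 255},
  {"x": 0.018, "y": 0.058, "z": 0.005, "rx": 0, "ry": 0, "rz": 0, "claw": 255},
  {"x": 0.024, "y": 0.074, "z": 0.005, "rx": 0, "ry": 0, "rz": 0, "claw": 255},
  {"x": 0.029, "y": 0.088, "z": 0.005, "rx": 0, "ry": 0, "rz": 0, "claw": 255},
  {"x": 0.029, "y": 0.088, "z": 0.005, "rx": 0, "ry": 0, "rz": 0, "claw": 255},
  {"x": 0.029, "y": 0.088, "z": 0.005, "rx": 0, "ry": 0, "rz": 0, "claw": 255},
  {"x": 0.029, "y": 0.088, "z": 0.005, "rx": 0, "ry": 0, "rz": 0, "claw": 255},
])

```text
t: 3.18
tool_pos: [0.5448, -0.0737, 0.0589]
orientation: [2.581, 1.787, -0.009]
force: [-3.0, -16.8, -9.5]
opening: 0.0198
gripper_force: 40.0
```

Request:
arm_command([
  {"x": 0.002, "y": 0.006, "z": 0, "rx": 0, "ry": 0, "rz": 0, "claw": 255},
  {"x": 0.002, "y": 0.006, "z": 0, "rx": 0, "ry": 0, "rz": 0, "claw": 255},
  {"x": 0.002, "y": 0.006, "z": 0, "rx": 0, "ry": 0, "rz": 0, "claw": 255},
])

```text
t: 3.43
tool_pos: [0.5452, -0.0726, 0.0588]
orientation: [2.58, 1.786, -0.013]
force: [-5.5, -25.4, -9.2]
opening: 0.0198
gripper_force: 40.0
```

```bash
python3 - <<'E'
from h import *
im,dp=shot("scene","s1"); t,_=shot("top","t1")
a=proj("scene",[[.545,-.073,.05]])[0].astype(int); print(a)
c=im[a[1]-45:a[1]+45,a[0]-60:a[0]+60,::-1]; c2=t[165:255,235:355,::-1]
cv2.imwrite("pics/c1.png",np.vstack([cv2.resize(q,(400,300),interpolation=cv2.INTER_CUBIC) for q in(c,c2)]))
E
```

```text
[298 180]
```

View pics/c1.png

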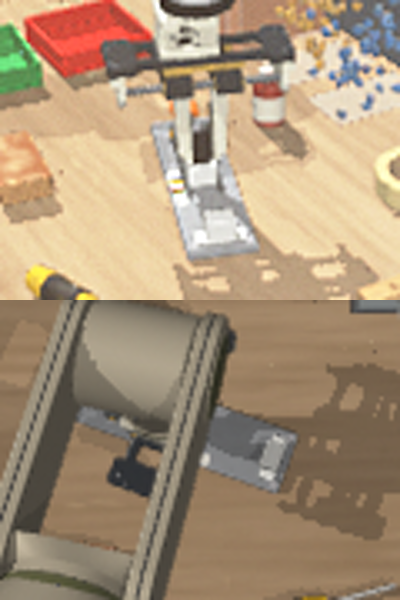

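The slide is drawn out, and the pads hold the tab at scene (298,180). I'll add a small margin and let go.

Request:
arm_command([
  {"x": 0.001, "y": 0.003, "z": 0, "rx": 0, "ry": 0, "rz": 0, "claw": 255},
  {"x": 0.001, "y": 0.003, "z": 0, "rx": 0, "ry": 0, "rz": 0, "claw": 255},
])

```text
t: 3.7
tool_pos: [0.5453, -0.0723, 0.0588]
orientation: [2.58, 1.785, -0.016]
force: [-7.8, -30.9, -7.9]
opening: 0.0195
gripper_force: 40.0
```

Request:
arm_command([
  {"x": 0, "y": 0, "z": 0, "rx": 0, "ry": 0, "rz": 0, "claw": 118},
  {"x": 0, "y": 0, "z": 0, "rx": 0, "ry": 0, "rz": 0, "claw": 118},
  {"x": 0, "y": 0, "z": 0, "rx": 0, "ry": 0, "rz": 0, "claw": 118},
  {"x": 0, "y": 0, "z": 0, "rx": 0, "ry": 0, "rz": 0, "claw": 118},
  {"x": 0, "y": 0, "z": 0.08, "rx": 0, "ry": 0, "rz": 0, "claw": 118},
  {"x": 0, "y": 0, "z": 0.16, "rx": 0, "ry": 0, "rz": 0, "claw": 118},
  {"x": 0, "y": 0, "z": 0.16, "rx": 0, "ry": 0, "rz": 0, "claw": 118},
])

```text
t: 4.28
tool_pos: [0.553, -0.0664, 0.1492]
orientation: [2.574, 1.785, 0.014]
force: [1.1, -0.2, 1.2]
opening: 0.0499
gripper_force: 0.0
```

Request:
arm_command([
  {"x": -0.186, "y": -0.612, "z": 0, "rx": 0, "ry": 0, "rz": -0.351, "claw": 118},
  {"x": -0.186, "y": -0.612, "z": 0, "rx": 0, "ry": 0, "rz": -0.351, "claw": 118},
  {"x": -0.186, "y": -0.612, "z": 0, "rx": 0, "ry": 0, "rz": -0.351, "claw": 118},
  {"x": -0.186, "y": -0.612, "z": 0, "rx": 0, "ry": 0, "rz": -0.351, "claw": 118},
  {"x": -0.186, "y": -0.612, "z": 0, "rx": 0, "ry": 0, "rz": -0.351, "claw": 118},
  {"x": -0.186, "y": -0.612, "z": 0, "rx": 0, "ry": 0, "rz": -0.351, "claw": 118},
  {"x": -0.186, "y": -0.612, "z": 0, "rx": 0, "ry": 0, "rz": -0.351, "claw": 118},
  {"x": -0.186, "y": -0.612, "z": 0, "rx": 0, "ry": 0, "rz": -0.351, "claw": 118},
  {"x": -0.186, "y": -0.612, "z": 0, "rx": 0, "ry": 0, "rz": -0.351, "claw": 118},
  {"x": -0.186, "y": -0.612, "z": 0, "rx": 0, "ry": 0, "rz": -0.351, "claw": 118},
])

```text
t: 5.12
tool_pos: [0.4549, -0.3732, 0.1403]
orientation: [3.041, 0.788, 0.001]
force: [-0.5, -0.1, 0.5]
opening: 0.0505
gripper_force: 0.0
```

```bash
python3 - <<'E'
from h import *
t,_=shot("top","t2"); im,_=shot("scene","s2"); print(robot.read_state()["tool_pos"])
c=cv2.resize(t[170:235,245:345,::-1],None,fx=7,fy=7,interpolation=cv2.INTER_CUBIC); cv2.imwrite("pics/c2.png",c)
E
```

```text
[ 0.45563487 -0.37114951  0.14013614]
```

View pics/c2.png

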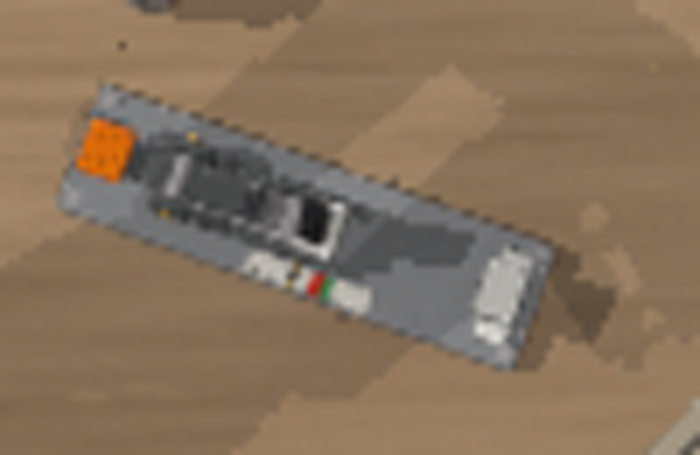

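The pointer now stands over the yellow mark at crop (293,273). The tab's shift of about 38 mm fits the catch at 0.040. Next I'll grasp the spacer.

Request:
arm_command([
  {"x": 0.009, "y": -0.002, "z": -0.08, "rx": 0, "ry": 0, "rz": 0, "claw": 118},
  {"x": 0.009, "y": -0.002, "z": -0.15, "rx": 0, "ry": 0, "rz": 0, "claw": 118},
  {"x": 0.009, "y": -0.002, "z": -0.2, "rx": 0, "ry": 0, "rz": 0, "claw": 118},
  {"x": 0.009, "y": -0.002, "z": -0.23, "rx": 0, "ry": 0, "rz": 0, "claw": 118},
  {"x": 0.009, "y": -0.002, "z": -0.23, "rx": 0, "ry": 0, "rz": 0, "claw": 118},
  {"x": 0.009, "y": -0.002, "z": -0.23, "rx": 0, "ry": 0, "rz": 0, "claw": 118},
])

```text
t: 5.72
tool_pos: [0.4598, -0.3711, 0.0245]
orientation: [-3.037, -0.795, 0.001]
force: [-0.1, 0.3, 0.5]
opening: 0.0502
gripper_force: 0.0
```

Request:
arm_command([
  {"x": 0, "y": 0, "z": 0, "rx": 0, "ry": 0, "rz": 0, "claw": 255},
  {"x": 0, "y": 0, "z": 0, "rx": 0, "ry": 0, "rz": 0, "claw": 255},
  {"x": 0, "y": 0, "z": 0, "rx": 0, "ry": 0, "rz": 0, "claw": 255},
  {"x": 0, "y": 0, "z": 0, "rx": 0, "ry": 0, "rz": 0, "claw": 255},
  {"x": 0, "y": 0, "z": 0, "rx": 0, "ry": 0, "rz": 0, "claw": 255},
  {"x": 0, "y": 0, "z": 0, "rx": 0, "ry": 0, "rz": 0, "claw": 255},
], squeeze=15)

```text
t: 6.22
tool_pos: [0.4602, -0.3735, 0.0263]
orientation: [3.039, 0.792, 0.002]
force: [-0.1, 2.4, 6.0]
opening: 0.0234
gripper_force: 15.0
```

Request:
arm_command([
  {"x": 0, "y": 0, "z": 0.08, "rx": 0, "ry": 0, "rz": 0, "claw": 255},
  {"x": 0, "y": 0, "z": 0.16, "rx": 0, "ry": 0, "rz": 0, "claw": 255},
  {"x": 0.03, "y": 0.1, "z": 0.2, "rx": 0, "ry": 0, "rz": 0.08, "claw": 255},
  {"x": 0.06, "y": 0.18, "z": 0.2, "rx": 0, "ry": 0, "rz": 0.14, "claw": 255},
  {"x": 0.09, "y": 0.26, "z": 0.2, "rx": 0, "ry": 0, "rz": 0.2, "claw": 255},
  {"x": 0.1, "y": 0.34, "z": 0.2, "rx": 0, "ry": 0, "rz": 0.26, "claw": 255},
  {"x": 0.12, "y": 0.42, "z": 0.2, "rx": 0, "ry": 0, "rz": 0.31, "claw": 255},
  {"x": 0.133, "y": 0.489, "z": 0.2, "rx": 0, "ry": 0, "rz": 0.352, "claw": 255},
  {"x": 0.133, "y": 0.489, "z": 0.2, "rx": 0, "ry": 0, "rz": 0.352, "claw": 255},
  {"x": 0.133, "y": 0.489, "z": 0.2, "rx": 0, "ry": 0, "rz": 0.352, "claw": 255},
])

```text
t: 7.05
tool_pos: [0.5265, -0.1259, 0.1252]
orientation: [-2.577, -1.796, -0.0]
force: [-1.0, -0.0, 0.1]
opening: 0.024
gripper_force: 15.0
```

```bash
python3 - <<'E'
from h import *
s=robot.read_state(); print(s["tool_pos"],s["orientation"],s["opening"])
im,_=shot("scene","s3"); t,_=shot("top","t3")
a=proj("scene",[s["tool_pos"]])[0].astype(int)
c=im[a[1]-40:a[1]+60,a[0]-65:a[0]+65,::-1]; cv2.imwrite("pics/c3.png",cv2.resize(c,None,fx=5,fy=5,interpolation=cv2.INTER_CUBIC)); print(a)
E
```

```text
[ 0.52648957 -0.12591625  0.12516546] [-2.57719434e+00 -1.79610508e+00 -4.85041588e-04] 0.024021269631505617
[301 169]
```

View pics/c3.png

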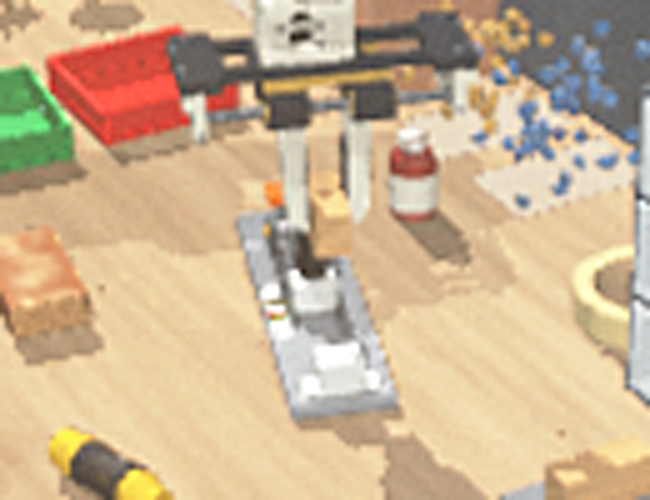

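The spacer hangs level between the pads at crop (330,215), above the opening between the jaws. Lowering.

Request:
arm_command([
  {"x": 0.001, "y": -0.006, "z": -0.06, "rx": 0, "ry": 0, "rz": 0, "claw": 255},
  {"x": 0.001, "y": -0.006, "z": -0.1, "rx": 0, "ry": 0, "rz": 0, "claw": 255},
  {"x": 0.001, "y": -0.006, "z": -0.13, "rx": 0, "ry": 0, "rz": 0, "claw": 255},
  {"x": 0.001, "y": -0.006, "z": -0.15, "rx": 0, "ry": 0, "rz": 0, "claw": 255},
  {"x": 0.001, "y": -0.006, "z": -0.165, "rx": 0, "ry": 0, "rz": 0, "claw": 255},
  {"x": 0.001, "y": -0.006, "z": -0.174, "rx": 0, "ry": 0, "rz": 0, "claw": 255},
  {"x": 0.001, "y": -0.006, "z": -0.174, "rx": 0, "ry": 0, "rz": 0, "claw": 255},
])

```text
t: 7.73
tool_pos: [0.5263, -0.1333, 0.0388]
orientation: [-2.583, -1.788, 0.001]
force: [-4.2, 3.2, 6.2]
opening: 0.0237
gripper_force: 15.0
```

Request:
arm_command([
  {"x": 0.003, "y": 0.008, "z": 0.002, "rx": 0, "ry": 0, "rz": 0, "claw": 255},
  {"x": 0.003, "y": 0.008, "z": 0.002, "rx": 0, "ry": 0, "rz": 0, "claw": 255},
  {"x": 0.003, "y": 0.008, "z": 0.0, "rx": 0, "ry": 0, "rz": 0, "claw": 255},
  {"x": 0.003, "y": 0.008, "z": 0.0, "rx": 0, "ry": 0, "rz": 0, "claw": 255},
])

```text
t: 8.07
tool_pos: [0.5285, -0.1288, 0.0387]
orientation: [2.581, 1.79, 0.0]
force: [-1.3, -2.2, 4.6]
opening: 0.0238
gripper_force: 15.0
```

Request:
arm_command([
  {"x": 0, "y": 0, "z": -0.003, "rx": 0, "ry": 0, "rz": 0, "claw": 255},
  {"x": 0, "y": 0, "z": -0.003, "rx": 0, "ry": 0, "rz": 0, "claw": 255},
  {"x": 0, "y": 0, "z": -0.003, "rx": 0, "ry": 0, "rz": 0, "claw": 255},
])

```text
t: 8.32
tool_pos: [0.5285, -0.1291, 0.0378]
orientation: [2.58, 1.79, -0.0]
force: [-4.4, -3.0, 9.7]
opening: 0.0239
gripper_force: 15.0
```

```bash
python3 - <<'E'
from h import *
im,_=shot("scene","s4"); c=im[165:225,265:345,::-1]; cv2.imwrite("pics/c4.png",cv2.resize(c,None,fx=8,fy=8,interpolation=cv2.INTER_CUBIC))
E
```

```text
(no output)
```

View pics/c4.png

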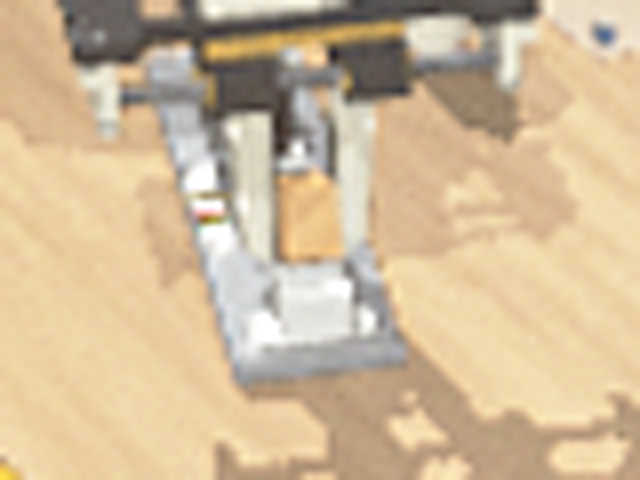

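The spacer lies between the jaws (crop (312,215)) and rests on the plate. Let go and rise.

Request:
arm_command([
  {"x": 0, "y": 0, "z": 0.003, "rx": 0, "ry": 0, "rz": 0, "claw": 130},
  {"x": 0, "y": 0, "z": 0.003, "rx": 0, "ry": 0, "rz": 0, "claw": 130},
  {"x": 0, "y": 0, "z": 0.003, "rx": 0, "ry": 0, "rz": 0, "claw": 130},
  {"x": 0, "y": 0, "z": 0.003, "rx": 0, "ry": 0, "rz": 0, "claw": 130},
  {"x": 0, "y": 0, "z": 0.07, "rx": 0, "ry": 0, "rz": 0, "claw": 130},
  {"x": 0, "y": 0, "z": 0.15, "rx": 0, "ry": 0, "rz": 0, "claw": 130},
  {"x": 0, "y": 0, "z": 0.2, "rx": 0, "ry": 0, "rz": 0, "claw": 130},
  {"x": 0, "y": 0, "z": 0.2, "rx": 0, "ry": 0, "rz": 0, "claw": 130},
])

```text
t: 9.03
tool_pos: [0.5319, -0.1288, 0.1435]
orientation: [2.574, 1.787, 0.009]
force: [1.0, 0.2, 1.6]
opening: 0.0453
gripper_force: 0.0
```

Request:
arm_command([
  {"x": 0.03, "y": 0.08, "z": 0, "rx": 0, "ry": 0, "rz": 0, "claw": 255},
  {"x": 0.06, "y": 0.16, "z": 0, "rx": 0, "ry": 0, "rz": 0, "claw": 255},
  {"x": 0.09, "y": 0.24, "z": 0, "rx": 0, "ry": 0, "rz": 0, "claw": 255},
  {"x": 0.119, "y": 0.326, "z": 0, "rx": 0, "ry": 0, "rz": 0, "claw": 255},
  {"x": 0.119, "y": 0.326, "z": 0, "rx": 0, "ry": 0, "rz": 0, "claw": 255},
  {"x": 0.119, "y": 0.326, "z": 0, "rx": 0, "ry": 0, "rz": 0, "claw": 255},
  {"x": 0.119, "y": 0.326, "z": 0, "rx": 0, "ry": 0, "rz": 0, "claw": 255},
  {"x": 0.119, "y": 0.326, "z": 0, "rx": 0, "ry": 0, "rz": 0, "claw": 255},
])

```text
t: 9.7
tool_pos: [0.5871, 0.0342, 0.136]
orientation: [-2.581, -1.791, 0.002]
force: [0.6, 0.3, -0.4]
opening: 0.0008
gripper_force: 0.0
```

```bash
python3 - <<'E'
from h import *
im,_=shot("scene","s5"); c=im[145:225,255:335,::-1]; cv2.imwrite("pics/c5.png",cv2.resize(c,None,fx=7,fy=7,interpolation=cv2.INTER_CUBIC))
s=robot.read_state(); print(s["tool_pos"],s["opening"],s["force"])
E
```

```text
[0.5871371  0.0339429  0.13622379] 0.00044231160070842254 [-0.13725929 -0.62203893 -0.46431799]
```

View pics/c5.png

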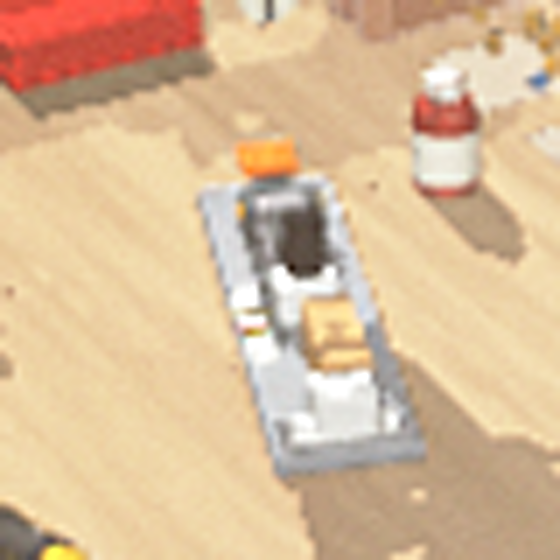

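The spacer lies flat between the jaws (crop (337,330)) and the slide is still caught. The tips are closed above the pad, so I'll press it.

Request:
arm_command([
  {"x": 0.001, "y": 0, "z": -0.07, "rx": 0, "ry": 0, "rz": 0, "claw": 255},
  {"x": 0.001, "y": 0, "z": -0.12, "rx": 0, "ry": 0, "rz": 0, "claw": 255},
  {"x": 0.001, "y": 0, "z": -0.15, "rx": 0, "ry": 0, "rz": 0, "claw": 255},
  {"x": 0.001, "y": 0, "z": -0.165, "rx": 0, "ry": 0, "rz": 0, "claw": 255},
  {"x": 0.001, "y": 0, "z": -0.17, "rx": 0, "ry": 0, "rz": 0, "claw": 255},
  {"x": 0.001, "y": 0, "z": -0.17, "rx": 0, "ry": 0, "rz": 0, "claw": 255},
])

```text
t: 10.25
tool_pos: [0.5871, 0.0341, 0.0516]
orientation: [-2.581, -1.789, 0.003]
force: [-5.4, -1.3, 6.7]
opening: 0.0007
gripper_force: 3.5
```

Request:
arm_command([
  {"x": 0, "y": 0, "z": -0.003, "rx": 0, "ry": 0, "rz": 0, "claw": 255},
  {"x": 0, "y": 0, "z": -0.006, "rx": 0, "ry": 0, "rz": 0, "claw": 255},
  {"x": 0, "y": 0, "z": -0.006, "rx": 0, "ry": 0, "rz": 0, "claw": 255},
  {"x": 0, "y": 0, "z": -0.006, "rx": 0, "ry": 0, "rz": 0, "claw": 255},
])

```text
t: 10.58
tool_pos: [0.5881, 0.0343, 0.0501]
orientation: [-2.582, -1.79, -0.0]
force: [-6.2, 1.5, 8.2]
opening: 0.0006
gripper_force: 4.1
```

Request:
arm_command([
  {"x": 0, "y": 0, "z": -0.005, "rx": 0, "ry": 0, "rz": 0, "claw": 255},
  {"x": 0, "y": 0, "z": -0.005, "rx": 0, "ry": 0, "rz": 0, "claw": 255},
  {"x": 0, "y": 0, "z": -0.005, "rx": 0, "ry": 0, "rz": 0, "claw": 255},
  {"x": 0, "y": 0, "z": -0.005, "rx": 0, "ry": 0, "rz": 0, "claw": 255},
  {"x": 0, "y": 0, "z": -0.005, "rx": 0, "ry": 0, "rz": 0, "claw": 255},
  {"x": 0, "y": 0, "z": -0.005, "rx": 0, "ry": 0, "rz": 0, "claw": 255},
  {"x": 0, "y": 0, "z": -0.005, "rx": 0, "ry": 0, "rz": 0, "claw": 255},
])

```text
t: 11.17
tool_pos: [0.5885, 0.0344, 0.049]
orientation: [2.582, 1.789, 0.001]
force: [-10.1, 2.6, 16.9]
opening: 0.0008
gripper_force: 8.6
```

Request:
arm_command([
  {"x": 0, "y": 0, "z": 0.08, "rx": 0, "ry": 0, "rz": 0, "claw": 255},
  {"x": 0, "y": 0, "z": 0.16, "rx": 0, "ry": 0, "rz": 0, "claw": 130},
  {"x": -0.05, "y": 0.08, "z": 0.2, "rx": 0, "ry": 0, "rz": 0, "claw": 130},
  {"x": -0.1, "y": 0.16, "z": 0.2, "rx": 0, "ry": 0, "rz": 0, "claw": 130},
  {"x": -0.15, "y": 0.24, "z": 0.2, "rx": 0, "ry": 0, "rz": 0, "claw": 130},
  {"x": -0.18, "y": 0.32, "z": 0.2, "rx": 0, "ry": 0, "rz": 0, "claw": 130},
  {"x": -0.18, "y": 0.36, "z": 0.2, "rx": 0, "ry": 0, "rz": 0, "claw": 130},
  {"x": -0.18, "y": 0.36, "z": 0.2, "rx": 0, "ry": 0, "rz": 0, "claw": 130},
])

```text
t: 11.83
tool_pos: [0.4966, 0.2203, 0.1474]
orientation: [-2.576, -1.795, -0.004]
force: [0.2, 0.6, -0.2]
opening: 0.0424
gripper_force: 0.0
```

```bash
python3 - <<'E'
from h import *
im,_=shot("scene","s6"); t,_=shot("top","t6")
a=cv2.resize(t[175:225,260:340,::-1],None,fx=8,fy=8,interpolation=cv2.INTER_CUBIC)[:300]; a=cv2.resize(t[183:220,260:340,::-1],(640,296),interpolation=cv2.INTER_CUBIC)
b=cv2.resize(im[165:202,260:340,::-1],(640,296),interpolation=cv2.INTER_CUBIC)
cv2.imwrite("pics/c6.png",np.vstack([a,b]))
o=np.array([.5140,-.1637]);ex=np.array([.3497,.9369]);ey=np.array([-.9369,.3497])
# sample along scale
for y in (.018,.022,.025,.028,.031):
  print(y,end=": ")
  for x in range(36,100,4):
    p=o+x/1000*ex+y*ey; u=proj("top",[[*p,.014]])[0]; print(x,cv2.getRectSubPix(t,(1,1),(float(u[0]),float(u[1])))[0,0].tolist(),end=" ")
  print()
print(robot.read_state()["tool_pos"])
E
```

```text
0.018: 36 [99, 99, 101] 40 [117, 118, 119] 44 [112, 113, 114] 48 [100, 100, 102] 52 [98, 99, 100] 56 [98, 99, 100] 60 [99, 99, 100] 64 [98, 98, 99] 68 [102, 102, 103] 72 [85, 86, 86] 76 [83, 83, 82] 80 [78, 78, 78] 84 [74, 76, 75] 88 [83, 84, 84] 92 [82, 84, 83] 96 [83, 84, 85] 
0.022: 36 [105, 105, 106] 40 [128, 129, 130] 44 [123, 124, 125] 48 [101, 102, 103] 52 [99, 99, 100] 56 [110, 109, 109] 60 [139, 136, 131] 64 [130, 129, 125] 68 [130, 128, 125] 72 [138, 135, 130] 76 [112, 114, 108] 80 [89, 82, 74] 84 [137, 79, 67] 88 [153, 101, 98] 92 [161, 156, 152] 96 [170, 160, 134] 
0.025: 36 [112, 113, 114] 40 [130, 131, 132] 44 [120, 121, 122] 48 [101, 102, 103] 52 [99, 99, 100] 56 [131, 129, 125] 60 [154, 151, 143] 64 [154, 151, 144] 68 [157, 154, 146] 72 [156, 153, 145] 76 [124, 133, 118] 80 [86, 94, 68] 84 [151, 66, 48] 88 [195, 103, 95] 92 [204, 183, 173] 96 [206, 191, 151] 
0.028: 36 [107, 108, 109] 40 [129, 129, 130] 44 [129, 130, 132] 48 [106, 106, 107] 52 [99, 100, 101] 56 [165, 161, 156] 60 [164, 161, 153] 64 [162, 158, 150] 68 [161, 158, 149] 72 [161, 158, 149] 76 [135, 144, 128] 80 [76, 86, 66] 84 [160, 54, 36] 88 [200, 85, 76] 92 [212, 189, 179] 96 [215, 203, 172] 
0.031: 36 [101, 101, 103] 40 [128, 127, 129] 44 [131, 131, 133] 48 [104, 104, 105] 52 [102, 102, 103] 56 [148, 145, 141] 60 [159, 155, 148] 64 [161, 157, 149] 68 [161, 156, 149] 72 [152, 149, 141] 76 [124, 132, 117] 80 [68, 79, 61] 84 [154, 61, 41] 88 [194, 70, 60] 92 [192, 181, 172] 96 [210, 202, 180] 
[0.4982192  0.21587101 0.14696089]
```

View pics/c6.png

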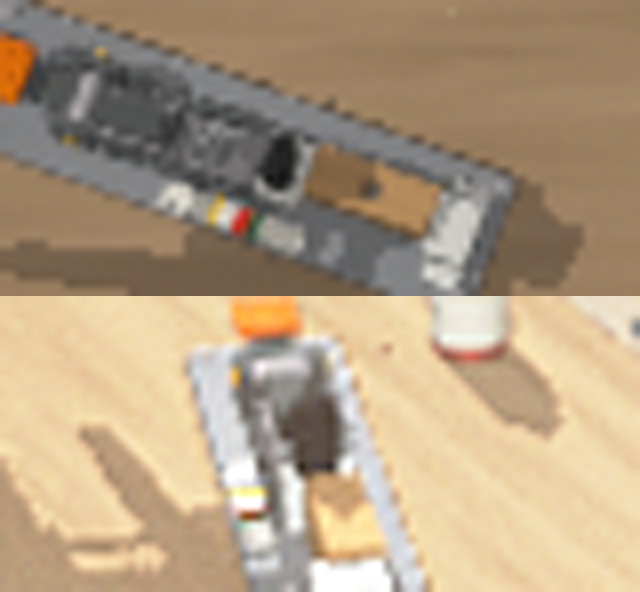

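The pointer is the dark stripe at top crop (252,222). It lies on green-tinted pixels right beside the red band, which shows in full at (240,220). The tab has moved half of its 40 mm, so the slide is at about 0.020. The reading is green, which fits a 60 mm spacer. Now to fetch the spacer.

Request:
arm_command([
  {"x": 0.053, "y": -0.703, "z": 0, "rx": 0, "ry": 0, "rz": 0, "claw": 130},
  {"x": 0.053, "y": -0.703, "z": 0, "rx": 0, "ry": 0, "rz": 0, "claw": 130},
  {"x": 0.053, "y": -0.703, "z": 0, "rx": 0, "ry": 0, "rz": 0, "claw": 130},
  {"x": 0.053, "y": -0.703, "z": 0, "rx": 0, "ry": 0, "rz": 0, "claw": 130},
  {"x": 0.053, "y": -0.703, "z": 0, "rx": 0, "ry": 0, "rz": 0, "claw": 130},
  {"x": 0.053, "y": -0.703, "z": 0, "rx": 0, "ry": 0, "rz": 0, "claw": 130},
  {"x": 0.053, "y": -0.703, "z": 0, "rx": 0, "ry": 0, "rz": 0, "claw": 130},
  {"x": 0.053, "y": -0.703, "z": 0, "rx": 0, "ry": 0, "rz": 0, "claw": 130},
  {"x": 0.053, "y": -0.703, "z": 0, "rx": 0, "ry": 0, "rz": 0, "claw": 130},
  {"x": 0.053, "y": -0.703, "z": 0, "rx": 0, "ry": 0, "rz": 0, "claw": 130},
])

```text
t: 12.77
tool_pos: [0.524, -0.1429, 0.1466]
orientation: [2.585, 1.781, -0.001]
force: [0.6, 0.7, -0.1]
opening: 0.0454
gripper_force: 0.0
```

Request:
arm_command([
  {"x": 0, "y": 0, "z": 0, "rx": 0, "ry": 0, "rz": 0, "claw": 130},
  {"x": 0, "y": 0, "z": 0, "rx": 0, "ry": 0, "rz": 0, "claw": 130},
  {"x": 0, "y": 0, "z": 0, "rx": 0, "ry": 0, "rz": 0, "claw": 130},
])

```text
t: 13.02
tool_pos: [0.5244, -0.1357, 0.1461]
orientation: [-2.58, -1.792, 0.0]
force: [0.1, -0.2, -0.4]
opening: 0.0457
gripper_force: 0.0
```

Request:
arm_command([
  {"x": 0, "y": 0, "z": -0.08, "rx": 0, "ry": 0, "rz": 0, "claw": 130},
  {"x": 0, "y": 0, "z": -0.15, "rx": 0, "ry": 0, "rz": 0, "claw": 130},
  {"x": 0, "y": 0, "z": -0.19, "rx": 0, "ry": 0, "rz": 0, "claw": 130},
  {"x": 0, "y": 0, "z": -0.21, "rx": 0, "ry": 0, "rz": 0, "claw": 130},
  {"x": 0, "y": 0, "z": -0.21, "rx": 0, "ry": 0, "rz": 0, "claw": 130},
  {"x": 0, "y": 0, "z": -0.21, "rx": 0, "ry": 0, "rz": 0, "claw": 130},
])

```text
t: 13.52
tool_pos: [0.5249, -0.1354, 0.0417]
orientation: [-2.579, -1.793, -0.0]
force: [-1.0, 0.5, 0.9]
opening: 0.0459
gripper_force: 0.0
```

Request:
arm_command([
  {"x": 0, "y": 0, "z": 0, "rx": 0, "ry": 0, "rz": 0, "claw": 255},
  {"x": 0, "y": 0, "z": 0, "rx": 0, "ry": 0, "rz": 0, "claw": 255},
  {"x": 0, "y": 0, "z": 0, "rx": 0, "ry": 0, "rz": 0, "claw": 255},
  {"x": 0, "y": 0, "z": 0, "rx": 0, "ry": 0, "rz": 0, "claw": 255},
  {"x": 0, "y": 0, "z": 0, "rx": 0, "ry": 0, "rz": 0, "claw": 255},
  {"x": 0, "y": 0, "z": 0, "rx": 0, "ry": 0, "rz": 0, "claw": 255},
], squeeze=35)

```text
t: 14.02
tool_pos: [0.5258, -0.1364, 0.0425]
orientation: [2.579, 1.79, 0.003]
force: [0.1, -0.2, 5.5]
opening: 0.0236
gripper_force: 35.0
```

Request:
arm_command([
  {"x": 0, "y": 0, "z": 0.02, "rx": 0, "ry": 0, "rz": 0, "claw": 255},
  {"x": 0, "y": 0, "z": 0.04, "rx": 0, "ry": 0, "rz": 0, "claw": 255},
  {"x": 0, "y": 0, "z": 0.07, "rx": 0, "ry": 0, "rz": 0, "claw": 255},
  {"x": 0, "y": 0, "z": 0.11, "rx": 0, "ry": 0, "rz": 0, "claw": 255},
  {"x": 0, "y": 0, "z": 0.16, "rx": 0, "ry": 0, "rz": 0, "claw": 255},
  {"x": 0, "y": 0, "z": 0.21, "rx": 0, "ry": 0, "rz": 0, "claw": 255},
  {"x": 0, "y": 0, "z": 0.21, "rx": 0, "ry": 0, "rz": 0, "claw": 255},
  {"x": 0, "y": 0, "z": 0.21, "rx": 0, "ry": 0, "rz": 0, "claw": 255},
])

```text
t: 14.68
tool_pos: [0.5261, -0.1367, 0.1493]
orientation: [2.577, 1.789, 0.004]
force: [-0.5, 0.1, -0.6]
opening: 0.0239
gripper_force: 35.0
```

Request:
arm_command([
  {"x": -0.07, "y": 0.43, "z": 0, "rx": 0, "ry": 0, "rz": 0.11, "claw": 255},
  {"x": -0.07, "y": 0.43, "z": 0, "rx": 0, "ry": 0, "rz": 0.11, "claw": 255},
  {"x": -0.07, "y": 0.43, "z": 0, "rx": 0, "ry": 0, "rz": 0.11, "claw": 255},
  {"x": -0.07, "y": 0.43, "z": 0, "rx": 0, "ry": 0, "rz": 0.11, "claw": 255},
  {"x": -0.07, "y": 0.43, "z": 0, "rx": 0, "ry": 0, "rz": 0.11, "claw": 255},
  {"x": -0.142, "y": 0.863, "z": 0, "rx": 0, "ry": 0, "rz": 0.11, "claw": 255},
  {"x": -0.142, "y": 0.863, "z": 0, "rx": 0, "ry": 0, "rz": 0.11, "claw": 255},
  {"x": -0.142, "y": 0.863, "z": 0, "rx": 0, "ry": 0, "rz": 0.11, "claw": 255},
  {"x": -0.142, "y": 0.863, "z": 0, "rx": 0, "ry": 0, "rz": 0.11, "claw": 255},
  {"x": -0.142, "y": 0.863, "z": 0, "rx": 0, "ry": 0, "rz": 0.11, "claw": 255},
])

```text
t: 15.52
tool_pos: [0.4554, 0.2766, 0.1452]
orientation: [-2.368, -2.064, 0.003]
force: [1.0, 0.4, -1.0]
opening: 0.0236
gripper_force: 35.0
```

```bash
python3 - <<'E'
from h import *
t,_=shot("top","t7"); s=robot.read_state(); print(s["tool_pos"],s["orientation"],s["opening"])
cv2.imwrite("pics/c7.png",cv2.resize(t[165:255,245:365,::-1],None,fx=5,fy=5,interpolation=cv2.INTER_CUBIC))
# black tab position
g=t.max(2).astype(int); m=np.zeros_like(g,np.uint8); m[190:215,285:308]=(g[190:215,285:308]<45); ys,xs=np.nonzero(m); print(xs.mean(),ys.mean(),len(xs))
E
```

```text
[0.45356941 0.28340408 0.14548206] [-2.36181911e+00 -2.06554542e+00 -1.14936286e-03] 0.023586090089061967
299.2857142857143 205.14285714285714 14
```

Request:
arm_command([
  {"x": 0.002, "y": 0.02, "z": -0.06, "rx": 0, "ry": 0, "rz": 0, "claw": 255},
  {"x": 0.002, "y": 0.02, "z": -0.12, "rx": 0, "ry": 0, "rz": 0, "claw": 255},
  {"x": 0.002, "y": 0.02, "z": -0.16, "rx": 0, "ry": 0, "rz": 0, "claw": 255},
  {"x": 0.002, "y": 0.02, "z": -0.19, "rx": 0, "ry": 0, "rz": 0, "claw": 255},
  {"x": 0.002, "y": 0.02, "z": -0.21, "rx": 0, "ry": 0, "rz": 0, "claw": 255},
  {"x": 0.002, "y": 0.02, "z": -0.218, "rx": 0, "ry": 0, "rz": 0, "claw": 255},
  {"x": 0.002, "y": 0.02, "z": -0.218, "rx": 0, "ry": 0, "rz": 0, "claw": 255},
  {"x": 0.002, "y": 0.02, "z": -0.218, "rx": 0, "ry": 0, "rz": 0, "claw": 255},
])

```text
t: 16.23
tool_pos: [0.4583, 0.2851, 0.0375]
orientation: [2.368, 2.064, 0.001]
force: [0.5, 0.9, -0.3]
opening: 0.0239
gripper_force: 35.0
```

Request:
arm_command([
  {"x": 0, "y": 0.01, "z": -0.003, "rx": 0, "ry": 0, "rz": 0, "claw": 255},
  {"x": 0, "y": 0.01, "z": -0.007, "rx": 0, "ry": 0, "rz": 0, "claw": 255},
  {"x": 0, "y": 0.01, "z": -0.007, "rx": 0, "ry": 0, "rz": 0, "claw": 255},
])

```text
t: 16.48
tool_pos: [0.4591, 0.291, 0.0348]
orientation: [2.368, 2.064, 0.004]
force: [0.3, 0.7, 1.9]
opening: 0.0235
gripper_force: 35.0
```

Contact with the tray floor. Let go and clear away.

Request:
arm_command([
  {"x": 0, "y": 0, "z": 0, "rx": 0, "ry": 0, "rz": 0, "claw": 140},
  {"x": 0, "y": 0, "z": 0, "rx": 0, "ry": 0, "rz": 0, "claw": 140},
  {"x": 0, "y": 0, "z": 0, "rx": 0, "ry": 0, "rz": 0, "claw": 140},
  {"x": 0, "y": 0, "z": 0, "rx": 0, "ry": 0, "rz": 0, "claw": 140},
  {"x": 0, "y": 0, "z": 0.06, "rx": 0, "ry": 0, "rz": 0, "claw": 140},
  {"x": 0, "y": 0, "z": 0.14, "rx": 0, "ry": 0, "rz": 0, "claw": 140},
  {"x": 0, "y": 0, "z": 0.22, "rx": 0, "ry": 0, "rz": 0, "claw": 140},
  {"x": 0, "y": 0, "z": 0.3, "rx": 0, "ry": 0, "rz": 0, "claw": 140},
])

```text
t: 17.15
tool_pos: [0.4573, 0.2897, 0.1848]
orientation: [-2.368, -2.064, 0.002]
force: [0.5, -0.4, 0.5]
opening: 0.0421
gripper_force: 0.0
```

Request:
arm_command([
  {"x": -0.1, "y": -0.3, "z": 0, "rx": 0, "ry": 0, "rz": 0, "claw": 140},
  {"x": -0.1, "y": -0.3, "z": 0, "rx": 0, "ry": 0, "rz": 0, "claw": 140},
  {"x": -0.1, "y": -0.3, "z": 0, "rx": 0, "ry": 0, "rz": 0, "claw": 140},
  {"x": -0.1, "y": -0.3, "z": 0, "rx": 0, "ry": 0, "rz": 0, "claw": 140},
  {"x": -0.1, "y": -0.3, "z": 0, "rx": 0, "ry": 0, "rz": 0, "claw": 140},
  {"x": -0.1, "y": -0.3, "z": 0, "rx": 0, "ry": 0, "rz": 0, "claw": 140},
])

```text
t: 17.65
tool_pos: [0.4079, 0.1389, 0.1838]
orientation: [2.371, 2.06, 0.001]
force: [0.4, 0.3, -0.8]
opening: 0.0418
gripper_force: 0.0
```

```bash
python3 - <<'E'
from h import *
t,_=shot("top","t8"); s=robot.read_state(); print(s["tool_pos"],s["t"])
cv2.imwrite("pics/c8.png",cv2.resize(t[140:260,165:395,::-1],None,fx=3.4,fy=3.4,interpolation=cv2.INTER_CUBIC))
E
```

```text
[0.40824529 0.13988952 0.18388724] 17.7
```

View pics/c8.png

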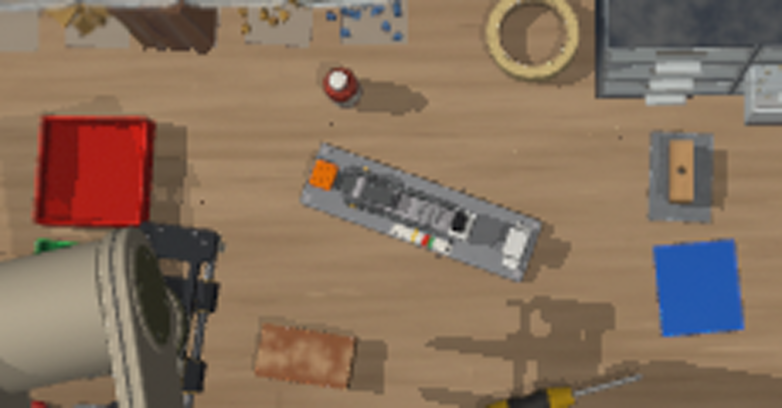

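The slide is home: the tab at crop (460,220) is back where it started, and the bystanders haven't moved. The arm hides the green tray, so I'll move on and check the spacer numerically.

Request:
arm_command([
  {"x": 0, "y": -0.7, "z": 0.1, "rx": 0, "ry": 0, "rz": 0, "claw": 140},
  {"x": 0, "y": -0.7, "z": 0.1, "rx": 0, "ry": 0, "rz": 0, "claw": 140},
  {"x": 0, "y": -0.7, "z": 0.1, "rx": 0, "ry": 0, "rz": 0, "claw": 140},
  {"x": 0, "y": -0.7, "z": 0.1, "rx": 0, "ry": 0, "rz": 0, "claw": 140},
  {"x": 0, "y": -0.7, "z": 0.1, "rx": 0, "ry": 0, "rz": 0, "claw": 140},
  {"x": 0, "y": -0.7, "z": 0.1, "rx": 0, "ry": 0, "rz": 0, "claw": 140},
  {"x": 0, "y": -0.7, "z": 0.1, "rx": 0, "ry": 0, "rz": 0, "claw": 140},
  {"x": 0, "y": -0.7, "z": 0.1, "rx": 0, "ry": 0, "rz": 0, "claw": 140},
  {"x": 0, "y": -0.7, "z": 0.1, "rx": 0, "ry": 0, "rz": 0, "claw": 140},
])

```text
t: 18.45
tool_pos: [0.4088, -0.2134, 0.2344]
orientation: [2.368, 2.062, -0.001]
force: [-0.0, -0.2, 0.6]
opening: 0.0419
gripper_force: 0.0
```

```bash
python3 - <<'E'
from h import *
t,d=shot("top","t9"); hsv=cv2.cvtColor(t,cv2.COLOR_RGB2HSV); H,S,V=[hsv[...,i].astype(int) for i in range(3)]
m=np.zeros(H.shape,np.uint8); m[212:244,174:206]=((H>8)&(H<25)&(S>60))[212:244,174:206]
n,l,s,c=cv2.connectedComponentsWithStats(m); k=1+s[1:,4].argmax(); print(s[k],c[k])
ys,xs=np.nonzero(l==k); P=onplane("top",np.c_[xs,ys],.034)[:,:2].astype(np.float32); print(cv2.minAreaRect(P))
K,D,o,R=cal("top"); _,v=ray("top",np.c_[xs,ys]); Z=(o+v*d[ys,xs][:,None])[:,2]; print("z",np.percentile(Z,[10,50,90]))
E
```

```text
[182 223  19   8 113] [191.27433628 226.33628319]
((0.4604251980781555, 0.28827399015426636), (0.067075714468956, 0.022636739537119865), 83.0907974243164)
z [0.02511049 0.0343286  0.03871435]
```

The spacer lies flat in the green tray: top at z = 0.034 m, centre near (0.460, 0.288). Handing in.

```bash
python3 -c "
from plant import robot
print(robot.close_job())"
```

```text
the job is handed in; nothing more can be done
None
```

The pointer stood in the green band (slide at about 0.020), so I laid the spacer flat in the green tray; the slide is fully home, the bystanders look unmoved, and the job was handed in at about 18.5 s of the 64 s allowed.

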